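# Take the ball tray out of its latched case and hold it over the light panel

## Task

Swing the red latch lever of the blue case free, lift the clear lid fully open (upright or leaning back), then take out the tray by its black grip without letting the steel ball leave its shallow pocket. Carry it to the flat white light panel and finish while still holding it there: level and still, centred above the panel, its underside about 10 cm above the panel's surface. Leave the lid standing open, and do not knock over or push about the bottle, the jar and the vial.

Things in the scene. Friction and masses are not known exactly. Their poses are not given: they have to be found in the camera images.
- case: Blue case fixed to the bench, 128 x 120 mm (its x by its y), on rubber feet; the open base is 45 mm high with 4 mm walls and its inner floor is 14 mm above the bench. With the clear lid shut it is 97 mm high, and the lid's black bar reaches 135 mm. Origin: centre of the underside, on the bench. Its +x side carries the lid hinge, its -x side is the front (towards the robot), its -y side carries the latch.
- lid_hinge (a point): Middle of the lid's hinge axis, on the case's rear upper edge at case (64, 0, 47) mm; axes parallel to the case's. The hinge axis runs along the case's y.
- lid (a joint): Lid angle, rad: 0 shut, 1.57 upright, 2.0 fully back (stop). The clear, domed lid (128 x 120 mm, 50 mm deep, 3 mm walls, 0.15 kg) swings up and backwards about the hinge; its hinge is stiff (about 0.22 N m) so it stays where it is left. While the latch is shut it cannot rise.
- lid_bar (a point): Centre of the black round bar handle on top of the lid: 10 mm thick, along the case's y, 72 mm between its two posts, its centre 33 mm above the lid's top face. With the lid shut it lies at case (-41, 0, 130) mm, that is 105 mm in front of and 83 mm above the hinge axis. Axes turn with the lid.
- latch (a joint): Latch angle, rad: 0 shut (handle end points to the case's -y, tongue lies over the lid's steel catch), grows as the handle end swings towards the case's -x (front, clockwise seen from above), 1.65 at the stop. The lid is free above about 1.3. Stiff enough to stay where it is left (about 0.04 N m).
- latch_knob (a point): Middle of the upright red knob at the end of the latch lever: 14 mm thick, its top 15 mm above this point (93 mm above the bench). The lever turns about a vertical pivot at case (-45, -88) mm; the knob is 40 mm from the pivot, at case (-45, -128, 78) mm when the latch is shut.
- tray_grip (a point): Point on the black upright grip in the middle of the loose aluminium tray, 53 mm above the tray's underside: where to grasp. The grip is a blade 12 mm thick along the tray's y, 32 mm wide along its x, its top 17 mm above this point and its foot 43 mm below it (on the 10 mm thick tray plate). The plate is 106 x 70 mm (x by y), the tray weighs about 0.16 kg. Axes: z up when the tray is level. It starts standing in the case, turned little relative to it. Not given while held.
- pocket (a point): Where the ball's centre is when it lies in the middle of the pocket: 31 mm from the middle of the tray in its -x direction, 19 mm above the tray's underside. The pocket is round, 34 mm across and 3 mm deep, with a flat floor; the ball rolls out if the tray is tipped by about 40 degrees or jerked.
- ball_center (a point): Centre of the loose steel ball, 24 mm across, 55 g. It can roll a few mm about in the pocket.
- panel_top (a point): Centre of the upper, white face of the flat light panel (96 x 96 mm, 15 mm high, grey frame, fixed to the bench); this face is 15 mm above the bench.
- bottle (a point): Bystander: white bottle with a red cap, 56 mm across, 113 mm high, point half-way up. Leave alone.
- jar (a point): Bystander: small violet jar with a white lid, 48 mm across, 57 mm high, point half-way up. Leave alone.
- vial (a point): Bystander: glass vial with a blue cap, 25 mm across, 65 mm high, point half-way up. Leave alone.

How it is judged:
By the outcome, as a careful person would: the job done as asked, in the order asked, and still so for the second after the job is handed in, while the arm keeps its last pose, push and grip.
It also fails if it takes over 67 s, if anything falls off the work surface, if the arm or the gripper's body presses on something with over 40 N, if the wrist force passes 120 N, or if a joint passes its speed limit or range.

## Robot

A 6-joint arm with a two-finger parallel gripper is mounted at the origin on the work surface; the furniture and walls round the work are solid. World frame = base frame: x ahead of the robot, y to its left, z up, the work surface at z = 0. Lengths are in m, angles in rad, forces in N, time in s.
With the tool pointing down it reaches from about 0.35 to 0.975 m from the base axis. Payload 4.9 kg.
Tool frame: the origin (TCP) lies at the very end of the fingers, on their centre line; the grasp point (between the pads) lies 19 mm behind it; z points along the fingers, y is the line along which they close (so a half turn about z gives the same grasp; the last joint's range is limited). The gripper opens to 85 mm and grips with 20 to 120 N. Pads are 22 mm wide; open, the fingers measure 114 mm over their backs; the gripper's body (76 mm by 85 mm) begins 54 mm behind the grasp point. The pads swing forward as they close: fully open they stand 13 mm farther back than shut.
Start: joints at [-1.34, 0.053, 1.613, -0, 1.476, -0.119], TCP at [0.214, -0.587, 0.195] pointing down, gripper open.
Joint ranges: [-3.01, 3.01], [-1.01, 2.22], [0.06, 2.58], [-1.02, 4.17], [0.09, 2.62], [-3.14, 3.14]. Speed limits (rad/s): [2.57, 2.57, 3.14, 3.14, 3.14, 3.14].

## Interface

Orientations are given as a unit quaternion [w, x, y, z].
In Python, from plant import state, optics, ticket, nets gives the robot as it stands. The module is installed in compiled form; this text tells all that it offers.
- The arm moves only by the shell command python3 -m inch 'ROWS' [OPENING]. ROWS is JSON, a list of rows, each an object of numbers: "dx", "dy", "dz": the shift along the tool's x, y, z as a fraction of full scale; "rx", "ry", "rz": the turn, a rotation vector about the tool's x, y, z as a fraction of full scale. In form: [{"dx": .., "dy": .., "dz": .., "rx": .., "ry": .., "rz": ..}, ...]. A call has 1 to 5 rows; each row is the pose to reach, as a shift and turn from the pose commanded when the call began, along the tool's axes at that moment; what a row does not reach only later rows make up. Full scale, the value 1, is 0.8 m for a shift and 1.5 rad for a turn. A row lasts 1/10 s, in which the tool goes at most 50 mm and 8.59 degrees, less where a joint would pass 70% of its speed; a pose out of reach is approached as far as the arm can. A call with a number of a shift or a turn outside -1 to 1 is refused whole. A call with a gripper value outside its range is refused whole. OPENING is the opening, from -1 (shut) to 1 (fully open), set as the call begins (- or left out, the last holds). The fingers move at their own pace and stop on an object; the grip force is fixed at half the most. Time passes only in rows, so rows that repeat a pose let the fingers close. It gives the time, the measured TCP pose, the force, the opening and the grip force at its end, in the units of the state.
- state(): the state, without advancing time (a new reading comes with each control period).
- optics.grab_frame(name): name is "scene" or "top"; returns the picture (384x512x3 uint8, red, green, blue); there is no depth.
- optics.camera_info(name): a dict with "fx", "fy", "cx", "cy" (pixels), "R" (3x3) and "t" (3): a world point X has camera coordinates R X + t. Camera axes: x right, y down, z forward; pixel columns grow to the right and rows downward; lengths in m; the calibration is good to about 2 mm. A picture is of the moment at which its call begins. camera_info takes no time and is no camera call.
- ticket.job_done(): hands the job in; it is judged then, once.
Trained networks look in the newest picture that a camera, given by its name, has taken for a name from the list of things; names that differ only in an ending like _2 or _b are one class to them, and where a whole thing is asked for, a point or a joint stands for the part that bears it (a point fixed in the world has none). Each returns a list of dicts, best first, with "confidence" (0 to 1); they miss things now and then, are a little off and sometimes report something else, mostly with a low value. They report only what shows in the picture. A call takes as long as a camera call.
- nets.boxes_of(camera, name): "bbox" ([centre column, centre row, width, height] in pixels, round what is visible of it).
- nets.outline_of(camera, name): "pixels" (384x512 bool, what is visible of it) and "bbox" ([centre column, centre row, width, height] in pixels, round what is visible of it).
The state is a dict: "time": time; "joint_pos": joint angles; "joint_vel": joint speeds; "joint_efforts": joint torques, N m; "tool_pos": TCP position; "tool_rot": TCP orientation; "contact_force": force on the tool from outside, world axes, zero at the start; "ft_torque": the same for the moment, N m; "gripper_width": opening from 0.0 (shut) to 1.0 (fully open); "grasp_force": force on a finger pad.
Only numpy, scipy, OpenCV 4.12 (cv2) and the standard library are available. Lean on these libraries where they do the work, as an engineer would, in place of code of your own. Each camera call takes 0.05 s, during which the arm holds its last target. There are 200 camera calls.

## Working session

There is one attempt and no reset: what is moved stays moved. The work goes in short steps, Python scripts to look and compute and a shell command to move; the robot and the scene stay as the last step left them, time stands still between calls to the robot, and variables do not carry over. Pictures are saved under pics/ and viewed, at most 10 in all, crops included, and the job is handed in when it is done.

```bash
mkdir -p pics; ls
python3 - <<'E'
from plant import state, optics, ticket, nets
import cv2,numpy as np
print(state())
for c in("scene","top"):
    im=optics.grab_frame(c); cv2.imwrite(f"pics/{c}0.png",im[...,::-1]); 
    i=optics.camera_info(c); print(c,i)
E
```

```text
pics
{'time': 0.0, 'joint_pos': array([-1.34000986e+00,  5.33513702e-02,  1.61433456e+00,  5.03520279e-05,
        1.47600756e+00, -1.19004085e-01]), 'joint_vel': array([3.38142975e-04, 2.81464452e-04, 1.08127343e-03, 4.28418382e-04,
       1.16892041e-03, 1.36141171e-05]), 'joint_efforts': array([-1.48483417e-03, -3.93678546e+01, -3.70178175e+01, -2.06698837e-04,
        7.05939470e-03,  6.99584710e-07]), 'tool_pos': array([ 0.21403587, -0.58644468,  0.19324229]), 'tool_rot': array([-1.05017326e-03,  9.84744642e-01,  1.74002545e-01, -3.36569567e-05]), 'contact_force': array([-0.28037019,  0.50360506,  0.12144717]), 'ft_torque': array([-0.00100919,  0.0290328 , -0.00780789]), 'grasp_force': 0.0, 'gripper_width': 0.9960392407469909}
scene {'fx': 349.13245999161376, 'fy': 349.13245999161376, 'cx': 255.92288828307798, 'cy': 193.09185393638646, 'R': array([[ 0.58157652, -0.81338466,  0.01319692],
       [-0.36713122, -0.27690921, -0.88799547],
       [ 0.72593624,  0.51159231, -0.4596628 ]]), 't': array([-0.48455059,  0.1997113 ,  0.65800358])}
top {'fx': 474.5770396190624, 'fy': 474.5770396190624, 'cx': 245.23648352671682, 'cy': 189.55660214698474, 'R': array([[ 0.0143484 , -0.99986174,  0.00840349],
       [-0.99696293, -0.01494916, -0.07642928],
       [ 0.07654434, -0.00728133, -0.99703959]]), 't': array([-0.25224562,  0.48606326,  0.90073766])}
```

View pics/scene0.png

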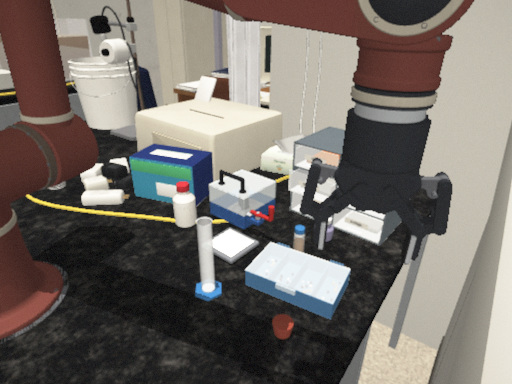

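View pics/top0.png

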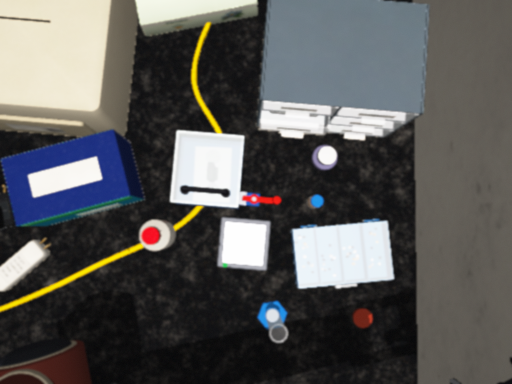

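```bash
cat > h.py <<'E'
from plant import state, optics, ticket, nets
import cv2,numpy as np
from scipy.spatial.transform import Rotation as Ro
def at_z(c,u,v,z):
    i=optics.camera_info(c);R,t=i["R"],i["t"]
    o=-R.T@t; d=R.T@np.array([(u-i["cx"])/i["fx"],(v-i["cy"])/i["fy"],1]); return o+d*(z-o[2])/d[2]
def proj(c,X):
    i=optics.camera_info(c); p=np.atleast_2d(X)@i["R"].T+i["t"]; return np.c_[p[:,0]/p[:,2]*i["fx"]+i["cx"],p[:,1]/p[:,2]*i["fy"]+i["cy"]]
def tri(uv1,uv2):
    A=[];b=[]
    for c,(u,v) in(("scene",uv1),("top",uv2)):
        i=optics.camera_info(c);R,t=i["R"],i["t"]
        x,y=(u-i["cx"])/i["fx"],(v-i["cy"])/i["fy"]
        for k,q in((0,x),(1,y)): A.append(R[k]-q*R[2]);b.append(q*t[2]-t[k])
    s=np.linalg.lstsq(np.array(A),np.array(b),rcond=None); return s[0]
def rot():
    q=state()["tool_rot"]; return Ro.from_quat([q[1],q[2],q[3],q[0]])
def rel(X,R2=None):
    """units of shift from measured pose to TCP X, turn to rotation R2"""
    s=state(); r=rot(); d=r.inv().apply(np.array(X)-s["tool_pos"])/0.8
    w=(r.inv()*R2).as_rotvec()/1.5 if R2 is not None else 0
    return np.round(d,4),np.round(w,4)
def down(yaw):
    """tool z down, tool y along world direction yaw (angle from x)"""
    y=np.array([np.cos(yaw),np.sin(yaw),0]);z=np.array([0,0,-1.]);return Ro.from_matrix(np.c_[np.cross(y,z),y,z])
E
python3 - <<'E'
from h import *
for n in("case","latch_knob","lid_bar","tray_grip","panel_top","bottle","jar","vial","ball_center"):
    for c in("scene","top"):
        r=nets.boxes_of(c,n)[:2]; print(n,c,[(np.round(q["bbox"],1).tolist(),round(q["confidence"],2)) for q in r])
E
```

```text
case scene [([240.1, 198.8, 64.3, 64.5], 0.9)]
case top [([228.1, 169.9, 109.6, 78.7], 0.68)]
latch_knob scene [([263.3, 212.9, 22.4, 13.6], 0.51)]
latch_knob top [([261.2, 199.6, 37.4, 12.2], 0.69)]
lid_bar scene [([240.6, 192.1, 67.9, 47.1], 0.9)]
lid_bar top [([206.9, 170.9, 77.0, 75.6], 0.62), ([157.6, 237.4, 33.6, 29.5], 0.25)]
tray_grip scene []
tray_grip top []
panel_top scene [([234.7, 246.3, 46.6, 31.6], 0.89), ([328.9, 230.8, 9.1, 23.3], 0.37)]
panel_top top [([244.4, 244.1, 54.1, 56.3], 0.8)]
bottle scene [([263.4, 213.7, 27.0, 13.7], 0.68), ([184.2, 206.2, 24.1, 49.1], 0.56)]
bottle top [([157.6, 235.2, 35.8, 31.0], 0.86)]
jar scene [([328.8, 230.3, 9.9, 22.7], 0.49)]
jar top [([322.4, 158.8, 24.5, 26.8], 0.55)]
vial scene [([297.3, 238.8, 10.2, 26.4], 0.73)]
vial top [([315.1, 204.1, 14.4, 12.1], 0.64), ([206.2, 169.2, 77.9, 76.4], 0.64)]
ball_center scene []
ball_center top [([314.2, 202.2, 15.0, 11.7], 0.47)]
```

The scene and top views show the case near top-pixel (207,168). Its bar runs (184,189)–(226,193), the latch knob is at (277,200) and the panel is at (244,244). The bottle is at (157,235), the vial at (316,201) and the jar at (324,157).

```bash
python3 - <<'E'
from h import *
im=cv2.imread("pics/top0.png")
b=im[180:202,176:236]; m=(b.max(2)<70)
ys,xs=np.nonzero(m); ys=ys+180;xs=xs+176
r=cv2.minAreaRect(np.c_[xs,ys].astype(np.float32)); print("bar",r)
p=np.array([at_z("top",u,v,.130) for u,v in cv2.boxPoints(r)]); c=p.mean(0); print(c)
q=cv2.boxPoints(r); 
red=(im[...,2]>150)&(im[...,1]<70)&(im[...,0]<70); ys,xs=np.nonzero(red[185:215,238:290]); print("red",xs.min()+238,xs.max()+238,ys[xs>30].mean()+185, ys[xs<15].mean()+185)
for u,v,z in((277,200,.093),(283,200,.093)): print("knob",at_z("top",u,v,z))
L=[(177,130),(243,135),(238,207),(171,202)]
P=np.array([at_z("top",u,v,.097) for u,v in L]); print("lid",P,P.mean(0))
print("yaws",[np.degrees(np.arctan2(*(a[:2])[::-1])) for a in (P[0]-P[3],P[1]-P[2])])
a=at_z("top",184,189,.13)-at_z("top",226,193,.13); print("bar yaw (y dir)",np.degrees(np.arctan2(a[1],a[0])), np.linalg.norm(a))
for n,c,z in(("panel",(244.4,244.5),.015),("bottle",(151,235),.113),("jar",(325,156),.057),("vial",(316,201),.065),("tube",(278,332),.15)): print(n,at_z("top",*c,z))
print("panel yaw",)
E
python3 - <<'E'
import cv2
im=cv2.imread("pics/top0.png")[110:290,140:340]; cv2.imwrite("pics/c0.png",cv2.resize(im,None,fx=3.3,fy=3.3,interpolation=cv2.INTER_CUBIC))
E
```

```text
bar ((204.5345001220703, 190.54010009765625), (47.317108154296875, 6.132776737213135), 4.289153099060059)
[ 0.47852142 -0.17493111  0.13      ]
red 243 280 199.89473684210526 198.5
knob [ 0.466263  -0.3014317  0.093    ]
knob [ 0.46642147 -0.31213262  0.093     ]
lid [[ 0.58891151 -0.1207836   0.097     ]
 [ 0.58173938 -0.23910943  0.097     ]
 [ 0.45260675 -0.23215436  0.097     ]
 [ 0.45971591 -0.11344544  0.097     ]] [ 0.52074339 -0.1763732   0.097     ]
yaws [np.float64(-3.250840421372321), np.float64(-3.082966313461492)]
bar yaw (y dir) 85.40201858494231 0.07191101306067424
panel [ 0.383589   -0.24503339  0.015     ]
bottle [ 0.40142198 -0.08283955  0.113     ]
jar [ 0.55212555 -0.39332109  0.057     ]
vial [ 0.46704162 -0.37543251  0.065     ]
tube [ 0.24802722 -0.30078932  0.15      ]
panel yaw
```

View pics/c0.png

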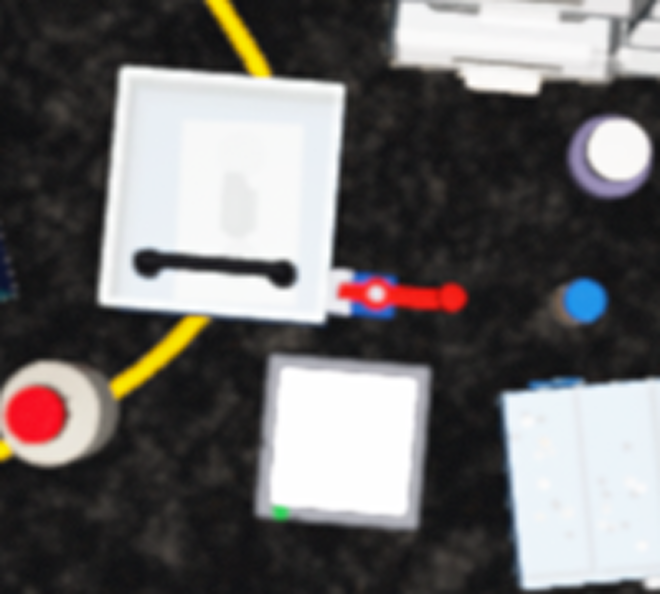

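```bash
cat >> h.py <<'E'
Y=np.radians(-3.6); C0=np.array([.5194,-.1775,0]); RC=Ro.from_euler("z",Y)
def case(x,y,z): return C0+RC.apply(np.array([x,y,z])/1000)
def bar(a,d=0):
    th=np.arctan2(83,-105)-a; r=np.hypot(83,105); return case(64+r*np.cos(th),0,47+r*np.sin(th))
def knob(a,z=78): return case(-45-40*np.sin(a),-88-40*np.cos(a),z)
E
python3 - <<'E'
from h import *
for a in (0,1.6): print(knob(a))
print(bar(0),bar(1.7)); print(rel([*knob(0)[:2],.16],down(Y)), rel([*knob(0)[:2],.16],down(Y+np.pi)))
E
```

```text
[ 0.46645161 -0.30242185  0.078     ]
[ 0.42913252 -0.25882455  0.078     ]
[ 0.4784809  -0.17492559  0.13      ] [ 0.67892145 -0.18753624  0.14043071]
(array([ 0.4182, -0.2263,  0.0432]), array([ 0.    , -0.    , -0.7721])) (array([ 0.4182, -0.2263,  0.0432]), array([-0.    , -0.    ,  1.3223]))
```

```bash
python3 -m inch '[{"dx":0.418,"dy":-0.226,"dz":0.043,"rz":-0.772},{"dx":0.418,"dy":-0.226,"dz":0.043,"rz":-0.772},{"dx":0.418,"dy":-0.226,"dz":0.043,"rz":-0.772},{"dx":0.418,"dy":-0.226,"dz":0.043,"rz":-0.772},{"dx":0.418,"dy":-0.226,"dz":0.043,"rz":-0.772}]' -0.1
python3 - <<'E'
from h import *
print(rel([*knob(0)[:2],.16],down(Y)))
E
```

```text
(array([ 0.4182, -0.2263,  0.0432]), array([ 0.    , -0.    , -0.7721]))validation failed for argument at $[0]...
```

```bash
python3 -m inch '[{"dx":0.418,"dy":-0.226,"dz":0.043,"rx":0,"ry":0,"rz":-0.772},{"dx":0.418,"dy":-0.226,"dz":0.043,"rx":0,"ry":0,"rz":-0.772},{"dx":0.418,"dy":-0.226,"dz":0.043,"rx":0,"ry":0,"rz":-0.772},{"dx":0.418,"dy":-0.226,"dz":0.043,"rx":0,"ry":0,"rz":-0.772},{"dx":0.418,"dy":-0.226,"dz":0.043,"rx":0,"ry":0,"rz":-0.772}]' -0.1
python3 - <<'E'
from h import *
print(rel([*knob(0)[:2],.16],down(Y)))
E
```

```text
time: 1.5
tool_pos: [0.3804, -0.3993, 0.1721]
tool_rot: [0.0, 0.851, 0.525, 0.0]
contact_force: [0.4, -0.6, 0.1]
gripper_width: 0.454
grasp_force: 0.0
(array([0.1565, 0.0418, 0.0151]), array([ 4.000e-04,  2.000e-04, -2.683e-01]))
```

```bash
python3 -m inch '[{"dx":0.156,"dy":0.042,"dz":0.014,"rx":0,"ry":0,"rz":-0.268},{"dx":0.156,"dy":0.042,"dz":0.014,"rx":0,"ry":0,"rz":-0.268},{"dx":0.156,"dy":0.042,"dz":0.014,"rx":0,"ry":0,"rz":-0.268},{"dx":0.156,"dy":0.042,"dz":0.014,"rx":0,"ry":0,"rz":-0.268},{"dx":0.156,"dy":0.042,"dz":0.014,"rx":0,"ry":0,"rz":-0.268}]'
python3 - <<'E'
from h import *
print(rel([*knob(0)[:2],.073],down(Y)))
im=optics.grab_frame("top"); cv2.imwrite("pics/t1.png",im[...,::-1])
im=optics.grab_frame("scene"); a=im[130:290,170:370,::-1]
cv2.imwrite("pics/s1.png",cv2.resize(a,None,fx=3,fy=3,interpolation=cv2.INTER_CUBIC))
E
```

```text
time: 2.0
tool_pos: [0.4661, -0.3046, 0.1608]
tool_rot: [0.0, 0.731, 0.682, -0.0]
contact_force: [-0.5, 0.3, -0.6]
gripper_width: 0.45
grasp_force: 0.0
(array([0.0027, 0.0003, 0.1097]), array([-0.0002,  0.0003, -0.0038]))
```

View pics/s1.png

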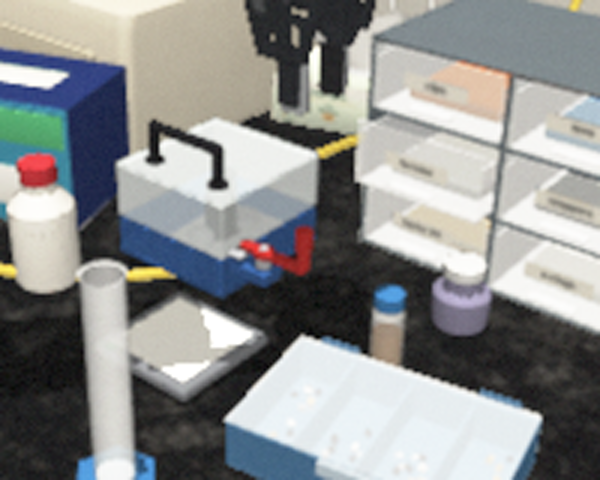

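The fingers hang straight above the red knob (crop 303,245), open to about 38 mm along case x. The bystanders are clear.

```bash
python3 -m inch '[{"dx":0.003,"dy":0,"dz":0.055,"rx":0,"ry":0,"rz":0},{"dx":0.003,"dy":0,"dz":0.108,"rx":0,"ry":0,"rz":0},{"dx":0.003,"dy":0,"dz":0.108,"rx":0,"ry":0,"rz":0}]'; python3 -m inch '[{"dx":0,"dy":0,"dz":0,"rx":0,"ry":0,"rz":0},{"dx":0,"dy":0,"dz":0,"rx":0,"ry":0,"rz":0},{"dx":0,"dy":0,"dz":0,"rx":0,"ry":0,"rz":0},{"dx":0,"dy":0,"dz":0,"rx":0,"ry":0,"rz":0},{"dx":0,"dy":0,"dz":0,"rx":0,"ry":0,"rz":0}]' -1
python3 - <<'E'
from h import *
print(state()["tool_pos"],knob(0))
k0=knob(0)
for a in np.arange(.15,1.66,.15): print(round(a,2),np.round(rot().inv().apply(knob(a)-k0)/.8,3))
E
```

```text
time: 2.4
tool_pos: [0.4612, -0.3001, 0.0677]
tool_rot: [-0.006, 0.732, 0.681, -0.001]
contact_force: [-0.8, -0.1, -1.4]
gripper_width: 0.444
grasp_force: 0.0
time: 2.9
tool_pos: [0.4668, -0.303, 0.0757]
tool_rot: [0.001, 0.731, 0.682, 0.0]
contact_force: [-0.2, 0.3, 0.2]
gripper_width: -0.002
grasp_force: 0.0
[ 0.4667503  -0.30299696  0.07571323] [ 0.46645161 -0.30242185  0.078     ]
0.15 [ 0.001 -0.007 -0.   ]
0.3 [ 0.002 -0.015 -0.   ]
0.45 [ 0.005 -0.022 -0.   ]
0.6 [ 0.009 -0.028 -0.   ]
0.75 [ 0.013 -0.034 -0.   ]
0.9 [ 0.019 -0.039 -0.   ]
1.05 [ 0.025 -0.044 -0.   ]
1.2 [ 0.032 -0.047 -0.   ]
1.35 [ 0.039 -0.049 -0.   ]
1.5 [ 0.046 -0.05  -0.   ]
1.65 [ 0.054 -0.05  -0.   ]
```

Run:
```python
from h import *
a=[]
for c in("scene","top"):
    im=optics.grab_frame(c)[...,::-1]; p=proj(c,knob(0))[0].astype(int); q=proj(c,state()["tool_pos"])[0]; print(c,p,q)
    a.append(cv2.resize(im[p[1]-50:p[1]+50,p[0]-50:p[0]+50],(400,400),interpolation=cv2.INTER_CUBIC))
cv2.imwrite("pics/k2.png",np.hstack(a))
```

```text
scene [270 211] [270.65457456 212.735748  ]
top [276 200] [276.90111576 200.49295183]
```

View pics/k2.png

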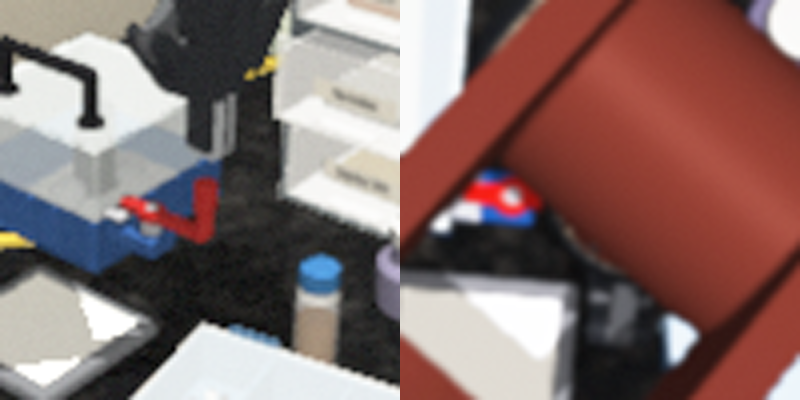

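Run:
```python
from h import *
for P,th in(([.214,-.5865,.1932],-70),([.4661,-.3046,.1608],-3.6)):
    for d in(-.05,-.025,0,.025,.05):
        y=np.array([np.cos(np.radians(th)),np.sin(np.radians(th)),0])
        print(P,d,proj("scene",np.array(P)+d*y)[0].round(1),proj("scene",np.array(P)+d*y+[0,0,.03])[0].round(1), proj("top",np.array(P)+d*y)[0].round(1))
s=state();print(s["tool_pos"],s["joint_pos"])
```

```text
[0.214, -0.5865, 0.1932] -0.05 [313.  277.4] [315.2 258.1] [435.6 374.3]
[0.214, -0.5865, 0.1932] -0.025 [333.3 281.2] [336.2 261.8] [450.8 368.8]
[0.214, -0.5865, 0.1932] 0 [354.2 285.2] [357.8 265.6] [465.9 363.2]
[0.214, -0.5865, 0.1932] 0.025 [375.7 289.3] [380.1 269.6] [481.  357.7]
[0.214, -0.5865, 0.1932] 0.05 [397.7 293.5] [403.  273.6] [496.1 352.2]
[0.4661, -0.3046, 0.1608] -0.05 [258.2 187.2] [258.5 174.1] [279.9 228.4]
[0.4661, -0.3046, 0.1608] -0.025 [265.5 183.2] [265.9 170.4] [280.9 213.1]
[0.4661, -0.3046, 0.1608] 0 [272.5 179.5] [273.  166.9] [282.  197.9]
[0.4661, -0.3046, 0.1608] 0.025 [279.2 175.9] [279.8 163.5] [283.1 182.7]
[0.4661, -0.3046, 0.1608] 0.05 [285.5 172.5] [286.2 160.3] [284.2 167.7]
[ 0.46636804 -0.30260951  0.07492525] [-7.09450323e-01 -6.90931782e-03  1.88041538e+00  1.35133845e-05
  1.26722173e+00 -6.40574512e-01]
```

Run:
```python
from h import *
print([at_z("scene",273,199,z).round(3) for z in(.075,.09,.105,.12)])
a=cv2.imread("pics/scene0.png"); b=cv2.imread("pics/t1.png"); 
def dr(im,c,P,th,w,f,u0,v0,n):
    o=cv2.resize(im[v0:v0+n,u0:u0+n],(400,400),interpolation=cv2.INTER_CUBIC)
    y=np.array([np.cos(np.radians(th)),np.sin(np.radians(th)),0])
    for z,col in((0,(0,255,0)),(.013,(0,255,255)),(.045,(255,0,255))):
        for s in(-1,1):
            p=(proj(c,np.array(P)+s*w*y+[0,0,z])[0]-[u0,v0])*400/n; cv2.circle(o,tuple(int(q) for q in p),3,col,-1)
    return o
A=dr(a,"scene",[.214,-.5865,.1932],-70,.05,0,290,150,160)
B=dr(b,"top",[.4661,-.3046,.1608],-3.6,.025,0,220,130,120)
cv2.imwrite("pics/cmp.png",np.hstack([A,B]))
```

```text
[array([ 0.526, -0.27 ,  0.075]), array([ 0.503, -0.285,  0.09 ]), array([ 0.479, -0.3  ,  0.105]), array([ 0.455, -0.315,  0.12 ])]
```

View pics/cmp.png

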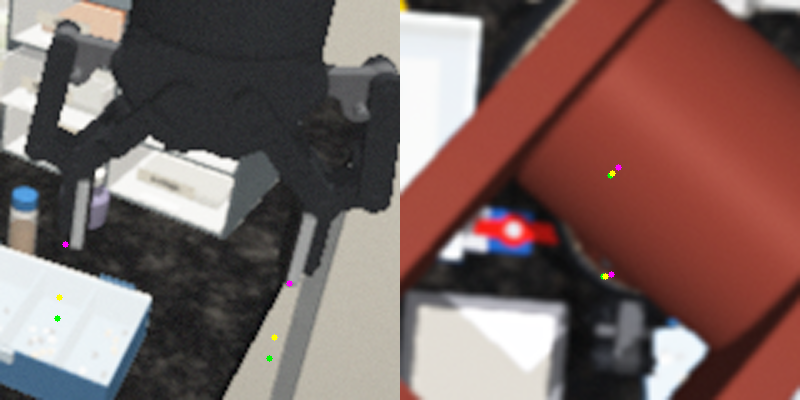

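Reported TCP lies about 35 mm beyond the visible fingertips: the closed tip shows at scene pixel (273,199), above the knob at (271,206). I'll open, go lower and regrip.

```bash
python3 -m inch '[{"dx":0,"dy":0,"dz":0,"rx":0,"ry":0,"rz":0},{"dx":0,"dy":0,"dz":0,"rx":0,"ry":0,"rz":0},{"dx":0,"dy":0,"dz":0,"rx":0,"ry":0,"rz":0},{"dx":0,"dy":0,"dz":0.02,"rx":0,"ry":0,"rz":0},{"dx":0,"dy":0,"dz":0.04,"rx":0,"ry":0,"rz":0}]' -0.1;  python3 -m inch '[{"dx":0,"dy":0,"dz":0,"rx":0,"ry":0,"rz":0},{"dx":0,"dy":0,"dz":0,"rx":0,"ry":0,"rz":0},{"dx":0,"dy":0,"dz":0,"rx":0,"ry":0,"rz":0},{"dx":0,"dy":0,"dz":0,"rx":0,"ry":0,"rz":0},{"dx":0,"dy":0,"dz":0,"rx":0,"ry":0,"rz":0}]' -1
```

```text
time: 3.5
tool_pos: [0.4662, -0.3025, 0.0414]
tool_rot: [0.0, 0.731, 0.682, 0.0]
contact_force: [-0.2, 0.6, -0.7]
gripper_width: 0.446
grasp_force: 0.0
time: 4.0
tool_pos: [0.4651, -0.3012, 0.0406]
tool_rot: [-0.002, 0.731, 0.682, 0.0]
contact_force: [1.6, 2.9, -12.3]
gripper_width: 0.136
grasp_force: 58.4
```

```bash
python3 -m inch '[{"dx":0.001,"dy":-0.007,"dz":0,"rx":0,"ry":0,"rz":0},{"dx":0.002,"dy":-0.015,"dz":0,"rx":0,"ry":0,"rz":0},{"dx":0.005,"dy":-0.022,"dz":0,"rx":0,"ry":0,"rz":0},{"dx":0.009,"dy":-0.028,"dz":0,"rx":0,"ry":0,"rz":0},{"dx":0.013,"dy":-0.034,"dz":0,"rx":0,"ry":0,"rz":0}]'; python3 -m inch '[{"dx":0.006,"dy":-0.005,"dz":0,"rx":0,"ry":0,"rz":0},{"dx":0.012,"dy":-0.010,"dz":0,"rx":0,"ry":0,"rz":0},{"dx":0.019,"dy":-0.013,"dz":0,"rx":0,"ry":0,"rz":0},{"dx":0.026,"dy":-0.015,"dz":0,"rx":0,"ry":0,"rz":0},{"dx":0.033,"dy":-0.016,"dz":0,"rx":0,"ry":0,"rz":0}]'; python3 -m inch '[{"dx":0.004,"dy":0,"dz":0,"rx":0,"ry":0,"rz":0},{"dx":0.008,"dy":0,"dz":0,"rx":0,"ry":0,"rz":0},{"dx":0.008,"dy":0,"dz":0,"rx":0,"ry":0,"rz":0}]'
python3 - <<'E'
from h import *
print(knob(1.65))
E
```

```text
time: 4.5
tool_pos: [0.4415, -0.2898, 0.0417]
tool_rot: [0.002, 0.732, 0.682, 0.002]
contact_force: [13.2, -1.0, -18.4]
gripper_width: 0.124
grasp_force: 58.4
time: 5.0
tool_pos: [0.431, -0.2658, 0.0428]
tool_rot: [0.005, 0.731, 0.682, -0.0]
contact_force: [9.9, -13.9, -20.4]
gripper_width: 0.129
grasp_force: 58.4
time: 5.3
tool_pos: [0.431, -0.2579, 0.0431]
tool_rot: [0.003, 0.731, 0.682, 0.001]
contact_force: [6.8, -1.8, -12.7]
gripper_width: 0.127
grasp_force: 58.4
[ 0.42936604 -0.25683844  0.078     ]
```

```bash
python3 -m inch '[{"dx":0,"dy":0,"dz":0,"rx":0,"ry":0,"rz":0},{"dx":0,"dy":0,"dz":0,"rx":0,"ry":0,"rz":0},{"dx":0,"dy":0,"dz":-0.04,"rx":0,"ry":0,"rz":0},{"dx":0,"dy":0,"dz":-0.1,"rx":0,"ry":0,"rz":0},{"dx":0,"dy":0,"dz":-0.14,"rx":0,"ry":0,"rz":0}]' -0.1;  python3 - <<'E'
from h import *
print(state()["tool_pos"], rel([*bar(0)[:2],.15],down(Y)))
im=optics.grab_frame("scene")[130:290,170:370,::-1]; cv2.imwrite("pics/s3.png",cv2.resize(im,None,fx=3,fy=3,interpolation=cv2.INTER_CUBIC))
E
```

```text
time: 5.8
tool_pos: [0.4303, -0.2581, 0.1593]
tool_rot: [0.003, 0.731, 0.682, 0.0]
contact_force: [0.4, -0.6, 0.7]
gripper_width: 0.448
grasp_force: 0.0
[ 0.43030776 -0.25805434  0.15927594] (array([0.1079, 0.0528, 0.0114]), array([ 0.0029,  0.0027, -0.0042]))
```

View pics/s3.png

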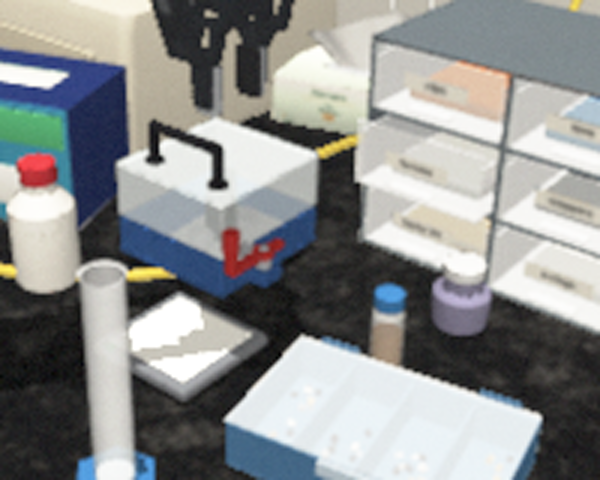

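The latch lever now points to the front, with its knob at crop (232,250). Next comes the bar.

```bash
python3 -m inch '[{"dx":0.055,"dy":0.027,"dz":0,"rx":0,"ry":0,"rz":0},{"dx":0.108,"dy":0.053,"dz":0,"rx":0,"ry":0,"rz":0},{"dx":0.108,"dy":0.053,"dz":0.03,"rx":0,"ry":0,"rz":0},{"dx":0.108,"dy":0.053,"dz":0.07,"rx":0,"ry":0,"rz":0},{"dx":0.108,"dy":0.053,"dz":0.094,"rx":0,"ry":0,"rz":0}]';  python3 - <<'E'
from h import *
print(rel([*bar(0)[:2],.083],down(Y)))
E
python3 -m inch '[{"dx":0,"dy":0,"dz":0,"rx":0,"ry":0,"rz":0},{"dx":0,"dy":0,"dz":0,"rx":0,"ry":0,"rz":0},{"dx":0,"dy":0,"dz":0,"rx":0,"ry":0,"rz":0},{"dx":0,"dy":0,"dz":0,"rx":0,"ry":0,"rz":0},{"dx":0,"dy":0,"dz":0,"rx":0,"ry":0,"rz":0}]' -1
python3 - <<'E'
from h import *
# tool pose along the lid arc: bar held 48 mm behind reported TCP; tilt grows with the lid
R0=down(Y); off=np.array([0,0,.047])
def pose(a): 
    t=0.25*a; R=Ro.from_rotvec(t*RC.apply([0,1,0]))*R0; return bar(a)+R.apply(off),R
A=np.linspace(0,1.75,26)
for k in range(0,25,5):
    p,R=pose(A[k])
    for j in range(1,6):
        q,S=pose(A[k+j]); print(round(A[k+j],2),np.round(R.inv().apply(q-p)/.8,3),np.round((R.inv()*S).as_rotvec()/1.5,3))
E
```

```text
time: 6.35
tool_pos: [0.4774, -0.1731, 0.0785]
tool_rot: [0.0, 0.731, 0.683, -0.0]
contact_force: [-0.8, -0.2, -0.5]
gripper_width: 0.452
grasp_force: 0.0
(array([-0.0022,  0.0015, -0.0056]), array([ 0.    ,  0.0005, -0.0033]))
time: 6.85
tool_pos: [0.4811, -0.1739, 0.0807]
tool_rot: [0.004, 0.731, 0.682, 0.003]
contact_force: [11.8, 0.7, -10.7]
gripper_width: 0.09
grasp_force: 58.2
0.07 [ 0.     0.007 -0.009] [ 0.012 -0.     0.   ]
0.14 [ 0.     0.014 -0.017] [0.023 0.    0.   ]
0.21 [-0.     0.021 -0.025] [ 0.035 -0.     0.   ]
0.28 [-0.     0.03  -0.032] [ 0.047 -0.    -0.   ]
0.35 [ 0.     0.038 -0.039] [ 0.058 -0.     0.   ]
0.42 [ 0.     0.009 -0.007] [ 0.012  0.    -0.   ]
0.49 [-0.     0.018 -0.013] [ 0.023 -0.    -0.   ]
0.56 [ 0.     0.027 -0.018] [ 0.035 -0.    -0.   ]
0.63 [ 0.     0.037 -0.023] [ 0.047 -0.     0.   ]
0.7 [ 0.     0.047 -0.026] [ 0.058 -0.    -0.   ]
0.77 [ 0.     0.01  -0.004] [ 0.012  0.    -0.   ]
0.84 [-0.     0.02  -0.007] [0.023 0.    0.   ]
0.91 [ 0.     0.031 -0.009] [0.035 0.    0.   ]
0.98 [ 0.     0.041 -0.011] [ 0.047  0.    -0.   ]
1.05 [-0.     0.052 -0.012] [ 0.058 -0.    -0.   ]
1.12 [-0.     0.011 -0.001] [0.012 0.    0.   ]
1.19 [-0.     0.021 -0.001] [0.023 0.    0.   ]
1.26 [ 0.     0.032 -0.   ] [0.035 0.    0.   ]
1.33 [0.    0.043 0.001] [ 0.047  0.    -0.   ]
1.4 [-0.     0.053  0.003] [0.058 0.    0.   ]
1.47 [0.    0.01  0.002] [0.012 0.    0.   ]
1.54 [0.    0.021 0.005] [ 0.023 -0.     0.   ]
1.61 [0.    0.031 0.009] [ 0.035  0.    -0.   ]
1.68 [0.    0.041 0.013] [ 0.047  0.    -0.   ]
1.75 [0.    0.05  0.018] [ 0.058  0.    -0.   ]
```

```bash
python3 -m inch '[{"dx":0,"dy":0.007,"dz":-0.009,"rx":0.012,"ry":0,"rz":0},{"dx":0,"dy":0.014,"dz":-0.017,"rx":0.023,"ry":0,"rz":0},{"dx":0,"dy":0.021,"dz":-0.025,"rx":0.035,"ry":0,"rz":0},{"dx":0,"dy":0.03,"dz":-0.032,"rx":0.047,"ry":0,"rz":0},{"dx":0,"dy":0.038,"dz":-0.039,"rx":0.058,"ry":0,"rz":0}]'; python3 -m inch '[{"dx":0,"dy":0.009,"dz":-0.007,"rx":0.012,"ry":0,"rz":0},{"dx":0,"dy":0.018,"dz":-0.013,"rx":0.023,"ry":0,"rz":0},{"dx":0,"dy":0.027,"dz":-0.018,"rx":0.035,"ry":0,"rz":0},{"dx":0,"dy":0.037,"dz":-0.023,"rx":0.047,"ry":0,"rz":0},{"dx":0,"dy":0.047,"dz":-0.026,"rx":0.058,"ry":0,"rz":0}]'
```

```text
time: 7.35
tool_pos: [0.508, -0.1756, 0.1105]
tool_rot: [-0.032, 0.73, 0.682, -0.03]
contact_force: [2.9, -1.2, -12.9]
gripper_width: 0.088
grasp_force: 58.1
time: 7.85
tool_pos: [0.5464, -0.1783, 0.1303]
tool_rot: [-0.065, 0.728, 0.679, -0.06]
contact_force: [-5.7, 1.7, 3.7]
gripper_width: 0.085
grasp_force: 59.0
```

```bash
python3 -m inch '[{"dx":0,"dy":0.010,"dz":-0.004,"rx":0.012,"ry":0,"rz":0},{"dx":0,"dy":0.020,"dz":-0.007,"rx":0.023,"ry":0,"rz":0},{"dx":0,"dy":0.031,"dz":-0.009,"rx":0.035,"ry":0,"rz":0},{"dx":0,"dy":0.041,"dz":-0.011,"rx":0.047,"ry":0,"rz":0},{"dx":0,"dy":0.052,"dz":-0.012,"rx":0.058,"ry":0,"rz":0}]'; python3 -m inch '[{"dx":0,"dy":0.011,"dz":-0.001,"rx":0.012,"ry":0,"rz":0},{"dx":0,"dy":0.021,"dz":-0.001,"rx":0.023,"ry":0,"rz":0},{"dx":0,"dy":0.032,"dz":0,"rx":0.035,"ry":0,"rz":0},{"dx":0,"dy":0.043,"dz":0.001,"rx":0.047,"ry":0,"rz":0},{"dx":0,"dy":0.053,"dz":0.003,"rx":0.058,"ry":0,"rz":0}]'
```

```text
time: 8.35
tool_pos: [0.5906, -0.1814, 0.135]
tool_rot: [-0.094, 0.725, 0.676, -0.088]
contact_force: [-2.7, 2.9, 4.1]
gripper_width: 0.088
grasp_force: 58.9
time: 8.85
tool_pos: [0.6326, -0.1843, 0.1228]
tool_rot: [-0.124, 0.721, 0.672, -0.116]
contact_force: [-0.1, 2.9, 9.4]
gripper_width: 0.091
grasp_force: 59.3
```

Run:
```python
from h import *
print(bar(1.4)); r=rot(); print(state()["tool_pos"]-r.apply([0,0,.047]), r.apply([0,0,1]))
im=optics.grab_frame("scene")[100:260,150:350,::-1]; cv2.imwrite("pics/s4.png",cv2.resize(im,None,fx=3,fy=3,interpolation=cv2.INTER_CUBIC))
```

```text
[ 0.64709331 -0.18553378  0.16457949]
[ 0.64834017 -0.18532327  0.16710002] [-0.33465818  0.02232276 -0.94207516]
```

View pics/s4.png

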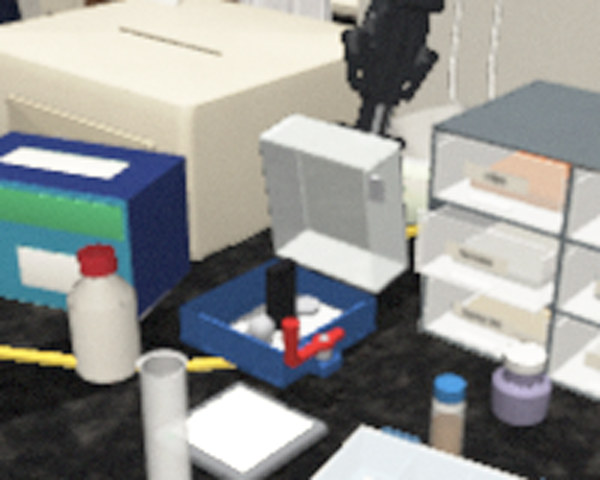

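The lid is nearly upright with the bar still held. The grip (crop 280,290) and ball (crop 260,325) are visible in the tray. I'll finish the arc.

```bash
python3 -m inch '[{"dx":0,"dy":0.010,"dz":0.002,"rx":0.012,"ry":0,"rz":0},{"dx":0,"dy":0.021,"dz":0.005,"rx":0.023,"ry":0,"rz":0},{"dx":0,"dy":0.031,"dz":0.009,"rx":0.035,"ry":0,"rz":0},{"dx":0,"dy":0.041,"dz":0.013,"rx":0.047,"ry":0,"rz":0},{"dx":0,"dy":0.055,"dz":0.020,"rx":0.058,"ry":0,"rz":0}]'; python3 -m inch '[{"dx":0,"dy":0,"dz":0,"rx":0,"ry":0,"rz":0},{"dx":0,"dy":0,"dz":0,"rx":0,"ry":0,"rz":0}]';  python3 -m inch '[{"dx":0,"dy":0,"dz":0,"rx":0,"ry":0,"rz":0},{"dx":0,"dy":0,"dz":0,"rx":0,"ry":0,"rz":0},{"dx":0,"dy":0,"dz":0,"rx":0,"ry":0,"rz":0},{"dx":0,"dy":0,"dz":-0.04,"rx":0,"ry":0,"rz":0},{"dx":0,"dy":0,"dz":-0.1,"rx":0,"ry":0,"rz":0}]' -0.1
python3 -m inch '[{"dx":0,"dy":0,"dz":-0.06,"rx":0,"ry":0,"rz":0},{"dx":0,"dy":0,"dz":-0.12,"rx":0,"ry":0,"rz":0},{"dx":0,"dy":0,"dz":-0.12,"rx":0,"ry":0,"rz":0}]'
python3 - <<'E'
from h import *
T=[.45,-.19,.26]
print(state()["joint_pos"],rel(T,down(Y)))
for c in("scene",): 
    im=optics.grab_frame(c); cv2.imwrite("pics/%s5.png"%c,im[...,::-1])
for n in("tray_grip","ball_center","lid"):print(n,[(np.round(q["bbox"],1).tolist(),round(q["confidence"],2)) for q in nets.boxes_of("scene",n)[:2]])
im=im[100:260,150:350,::-1]; cv2.imwrite("pics/s5.png",cv2.resize(im,None,fx=4,fy=3.75,interpolation=cv2.INTER_CUBIC))
E
```

```text
time: 9.4
tool_pos: [0.6677, -0.1865, 0.0915]
tool_rot: [-0.156, 0.714, 0.666, -0.146]
contact_force: [-0.7, 2.7, 4.6]
gripper_width: 0.086
grasp_force: 62.5
time: 9.6
tool_pos: [0.6687, -0.1866, 0.0903]
tool_rot: [-0.155, 0.714, 0.667, -0.145]
contact_force: [5.4, 2.2, 4.5]
gripper_width: 0.083
grasp_force: 62.8
time: 10.1
tool_pos: [0.6963, -0.1882, 0.1557]
tool_rot: [-0.162, 0.713, 0.665, -0.15]
contact_force: [0.9, 0.0, 0.0]
gripper_width: 0.448
grasp_force: 0.0
time: 10.4
tool_pos: [0.743, -0.1925, 0.2555]
tool_rot: [-0.152, 0.715, 0.667, -0.144]
contact_force: [0.4, -0.5, 2.4]
gripper_width: 0.454
grasp_force: 0.0
[-0.30878389  0.7000334   0.74744466 -0.11664868  2.10085767 -0.27720742] (array([-0.0222, -0.3359,  0.1444]), array([-0.2808,  0.0016, -0.0046]))
tray_grip []
ball_center [([238.9, 209.8, 5.9, 5.3], 0.46)]
lid [([267.2, 168.2, 51.2, 55.2], 0.96)]
```

View pics/s5.png

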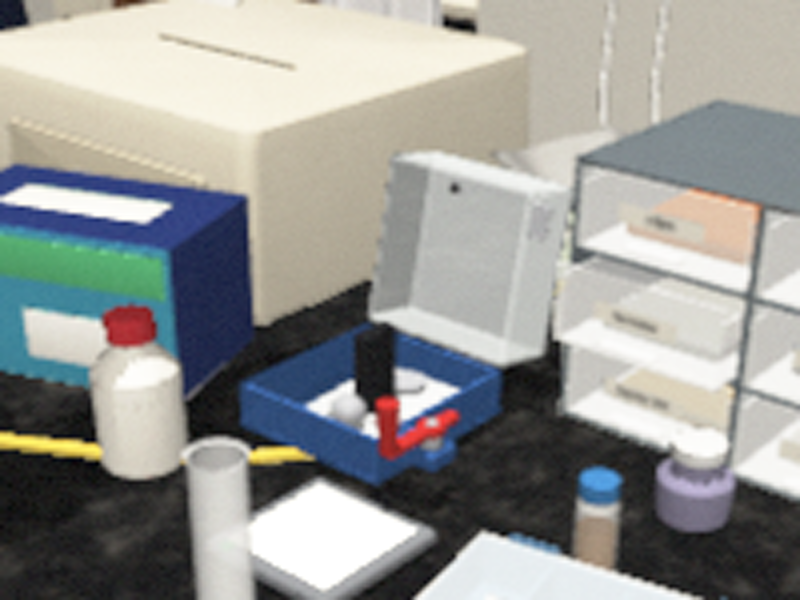

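The lid leans back fully clear. The grip top is at scene pixel (243.5,187.7) and the ball at (238.9,209.8), in its pocket.

Run:
```python
from h import *
im=cv2.imread("pics/scene5.png")
m=((im[150:220,225:262].max(2)<60)).astype(np.uint8); n,l,s,c=cv2.connectedComponentsWithStats(m); k=1+s[1:,4].argmax(); print(s[k]+[225,150,0,0,0])
print("grip top", at_z("scene",243.5,187.7,.084)); print("ball",at_z("scene",238.9,209.8,.033))
print("expected",case(0,0,84),case(-31,0,33), proj("scene",[case(0,0,84),case(-31,0,33)]))
for cc in[(x,y,84) for x in(-16,16) for y in(-6,6)]: print(cc,proj("scene",case(*cc)))
print(optics.grab_frame("top").shape)
cv2.imwrite("pics/t5.png",optics.grab_frame("top")[...,::-1])
t=cv2.imread("pics/t5.png")[130:210,165:250]; print((t.max(2)<60).sum(), t.reshape(-1,3).mean(0), t[40,42])
```

```text
[225 175  18  19 179]
grip top [ 0.51794537 -0.18461097  0.084     ]
ball [ 0.49037711 -0.19053214  0.033     ]
expected [ 0.5194 -0.1775  0.084 ] [ 0.48846117 -0.17555349  0.033     ] [[241.66074197 186.76296095]
 [233.90241898 208.35960691]]
(-16, -6, 84) [[239.29407837 189.55199742]]
(-16, 6, 84) [[235.80029374 188.1812331 ]]
(16, -6, 84) [[247.4218526  185.36872925]]
(16, 6, 84) [[243.95324522 184.06132007]]
(384, 512, 3)
1684 [151.38132353 124.72470588 108.54735294] [157 156 157]
```

Run:
```python
import cv2
im=cv2.imread("pics/t5.png")[110:230,140:290]; cv2.imwrite("pics/t5c.png",cv2.resize(im,None,fx=5,fy=5,interpolation=cv2.INTER_CUBIC))
```

```text
(no output)
```

View pics/t5c.png

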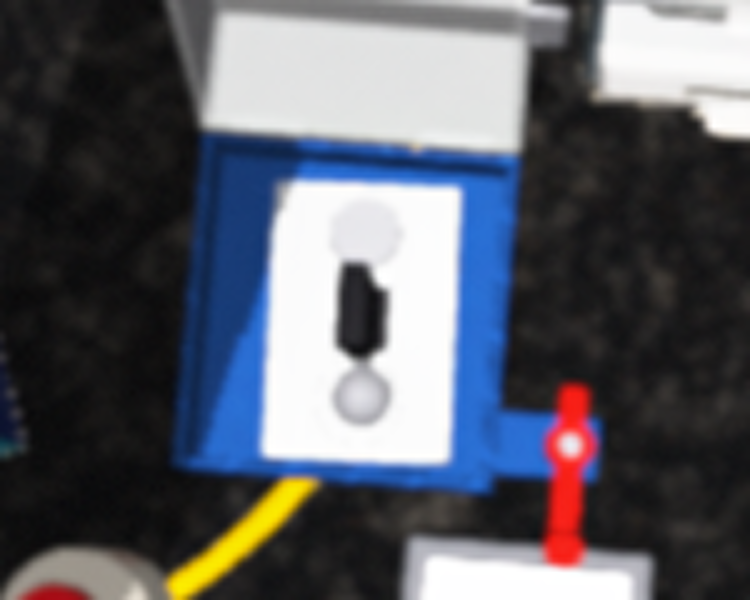

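Top view is unobstructed: tray plate corners at crop (278,183), (462,187), (448,463) and (262,457), grip around (355,310), ball seated at (361,395).

Run:
```python
from h import *
P=np.array([at_z("top",140+x/5,110+y/5,.024) for x,y in((278,183),(462,187),(448,463),(262,457))])
c=P.mean(0); print(c, [np.linalg.norm(P[i]-P[i-1]) for i in range(4)])
a=P[0]+P[1]-P[2]-P[3]; b=P[0]+P[3]-P[1]-P[2]; print(np.degrees([np.arctan2(a[1],a[0]),np.arctan2(b[1],b[0])-np.pi/2]))
print("panel",[np.round(at_z("top",140+x/5,110+y/5,.015),4) for x,y in((410,538),(652,555))])
im=cv2.imread("pics/top0.png").astype(int); m=((im.min(2)>235)).astype(np.uint8); m[:215]=0;m[:,:215]=0;m[275:]=0;m[:,275:]=0
r=cv2.minAreaRect(np.argwhere(m)[:,::-1].astype(np.float32)); print(r, at_z("top",*r[0],.015))
print(state()["joint_pos"])
```

```text
[ 0.51786815 -0.18135228  0.024     ] [np.float64(0.10666492670508564), np.float64(0.07147052270077352), np.float64(0.10747069047154818), np.float64(0.07162600379851249)]
[-1.9809477  -0.67989462]
panel [array([ 0.4348, -0.2008,  0.015 ]), array([ 0.4296, -0.2948,  0.015 ])]
((243.4241485595703, 243.41036987304688), (40.94142532348633, 40.77532958984375), 4.763641834259033) [ 0.38565554 -0.24311749  0.015     ]
[-0.3092971   0.70363747  0.76569565 -0.11622631  2.09832664 -0.27708006]
```

Run:
```python
from h import *
print(rel([.518,-.182,.22],down(np.radians(-91.5))))
```

```text
(array([-0.0075, -0.2367,  0.1439]), array([-0.2341,  0.2231,  1.0008]))
```

```bash
python3 -m inch '[{"dx":-0.008,"dy":-0.237,"dz":0.144,"rx":-0.234,"ry":0.223,"rz":1.0},{"dx":-0.008,"dy":-0.237,"dz":0.144,"rx":-0.234,"ry":0.223,"rz":1.0},{"dx":-0.008,"dy":-0.237,"dz":0.144,"rx":-0.234,"ry":0.223,"rz":1.0},{"dx":-0.008,"dy":-0.237,"dz":0.144,"rx":-0.234,"ry":0.223,"rz":1.0},{"dx":-0.008,"dy":-0.237,"dz":0.144,"rx":-0.234,"ry":0.223,"rz":1.0}]'
python3 - <<'E'
from h import *
print(rel([.518,-.182,.22],down(np.radians(-91.5))),state()["joint_pos"])
E
```

```text
time: 11.2
tool_pos: [0.5141, -0.1815, 0.2188]
tool_rot: [-0.091, 0.922, 0.368, -0.084]
contact_force: [0.6, 0.2, -0.3]
gripper_width: 0.448
grasp_force: 0.0
(array([ 0.003 ,  0.0033, -0.0026]), array([-0.123 ,  0.1166,  0.5215])) [-0.47213181  0.03835417  1.60332938 -0.00674116  1.74763118  0.3381283 ]
```

```bash
python3 -m inch '[{"dx":0.003,"dy":0.003,"dz":0,"rx":-0.123,"ry":0.117,"rz":0.52},{"dx":0.003,"dy":0.003,"dz":0,"rx":-0.123,"ry":0.117,"rz":0.52},{"dx":0.003,"dy":0.003,"dz":0,"rx":-0.123,"ry":0.117,"rz":0.52},{"dx":0.003,"dy":0.003,"dz":0,"rx":-0.123,"ry":0.117,"rz":0.52},{"dx":0.003,"dy":0.003,"dz":0,"rx":-0.123,"ry":0.117,"rz":0.52}]'; python3 -m inch '[{"dx":0,"dy":0,"dz":0,"rx":0,"ry":0,"rz":0},{"dx":0,"dy":0,"dz":0,"rx":0,"ry":0,"rz":0},{"dx":0,"dy":0,"dz":0,"rx":0,"ry":0,"rz":0}]'
python3 - <<'E'
from h import *
print(rel([.518,-.182,.09],down(np.radians(-91.5))))
E
```

```text
time: 11.7
tool_pos: [0.521, -0.1824, 0.2193]
tool_rot: [-0.008, 1.0, 0.022, -0.006]
contact_force: [-0.6, 0.9, 0.8]
gripper_width: 0.448
grasp_force: 0.0
time: 12.0
tool_pos: [0.5222, -0.1826, 0.2204]
tool_rot: [-0.008, 1.0, 0.026, -0.006]
contact_force: [0.6, -0.4, -0.1]
gripper_width: 0.452
grasp_force: 0.0
(array([-0.0034,  0.0016,  0.163 ]), array([-0.0107,  0.0077,  0.0522]))
```

```bash
python3 -m inch '[{"dx":-0.004,"dy":0.001,"dz":0.05,"rx":-0.011,"ry":0.008,"rz":0.052},{"dx":-0.004,"dy":0.001,"dz":0.1,"rx":-0.011,"ry":0.008,"rz":0.052},{"dx":-0.004,"dy":0.001,"dz":0.15,"rx":-0.011,"ry":0.008,"rz":0.052},{"dx":-0.004,"dy":0.001,"dz":0.16,"rx":-0.011,"ry":0.008,"rz":0.052},{"dx":-0.004,"dy":0.001,"dz":0.16,"rx":-0.011,"ry":0.008,"rz":0.052}]'
python3 - <<'E'
from h import *
print(rel([.518,-.182,.017],down(np.radians(-91.5))))
im=optics.grab_frame("scene")[100:260,150:350,::-1]; cv2.imwrite("pics/s6.png",cv2.resize(im,None,fx=4,fy=3.75,interpolation=cv2.INTER_CUBIC))
E
```

```text
time: 12.5
tool_pos: [0.5169, -0.1812, 0.0914]
tool_rot: [-0.0, 1.0, -0.014, -0.001]
contact_force: [-0.3, -0.1, 0.6]
gripper_width: 0.447
grasp_force: 0.0
(array([0.0016, 0.001 , 0.093 ]), array([-0.0004,  0.0013, -0.0007]))
```

View pics/s6.png

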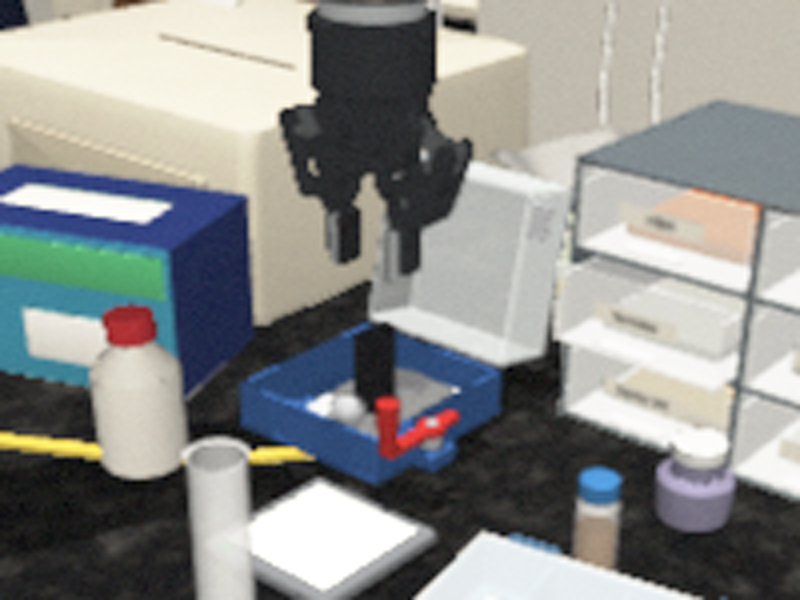

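The fingers are centred over the black grip, tips at crop (373,268) and grip top at (374,329).

```bash
python3 -m inch '[{"dx":0.0016,"dy":0.001,"dz":0.035,"rx":0,"ry":0,"rz":0},{"dx":0.0016,"dy":0.001,"dz":0.07,"rx":0,"ry":0,"rz":0},{"dx":0.0016,"dy":0.001,"dz":0.093,"rx":0,"ry":0,"rz":0},{"dx":0.0016,"dy":0.001,"dz":0.093,"rx":0,"ry":0,"rz":0},{"dx":0.0016,"dy":0.001,"dz":0.093,"rx":0,"ry":0,"rz":0}]'; python3 -m inch '[{"dx":0,"dy":0,"dz":0,"rx":0,"ry":0,"rz":0},{"dx":0,"dy":0,"dz":0,"rx":0,"ry":0,"rz":0},{"dx":0,"dy":0,"dz":0,"rx":0,"ry":0,"rz":0},{"dx":0,"dy":0,"dz":0,"rx":0,"ry":0,"rz":0},{"dx":0,"dy":0,"dz":0,"rx":0,"ry":0,"rz":0}]' -1;  python3 -m inch '[{"dx":0,"dy":0,"dz":-0.002,"rx":0,"ry":0,"rz":0},{"dx":0,"dy":0,"dz":-0.006,"rx":0,"ry":0,"rz":0},{"dx":0,"dy":0,"dz":-0.012,"rx":0,"ry":0,"rz":0},{"dx":0,"dy":0,"dz":-0.02,"rx":0,"ry":0,"rz":0},{"dx":0,"dy":0,"dz":-0.029,"rx":0,"ry":0,"rz":0}]'
```

```text
time: 13.05
tool_pos: [0.5212, -0.1836, 0.0213]
tool_rot: [0.001, 1.0, -0.014, 0.003]
contact_force: [-0.5, 0.6, 0.9]
gripper_width: 0.445
grasp_force: 0.0
time: 13.55
tool_pos: [0.5214, -0.1836, 0.0213]
tool_rot: [0.002, 1.0, -0.014, 0.003]
contact_force: [0.3, 0.7, 7.6]
gripper_width: 0.128
grasp_force: 60.6
time: 14.05
tool_pos: [0.5189, -0.1824, 0.042]
tool_rot: [0.0, 1.0, -0.014, 0.001]
contact_force: [0.6, -0.3, -1.8]
gripper_width: 0.132
grasp_force: 59.4
```

```bash
python3 -m inch '[{"dx":0,"dy":0,"dz":-0.011,"rx":0,"ry":0,"rz":0},{"dx":0,"dy":0,"dz":-0.023,"rx":0,"ry":0,"rz":0},{"dx":0,"dy":0,"dz":-0.036,"rx":0,"ry":0,"rz":0},{"dx":0,"dy":0,"dz":-0.049,"rx":0,"ry":0,"rz":0},{"dx":0,"dy":0,"dz":-0.061,"rx":0,"ry":0,"rz":0}]'; python3 -m inch '[{"dx":0,"dy":0,"dz":-0.011,"rx":0,"ry":0,"rz":0},{"dx":0,"dy":0,"dz":-0.020,"rx":0,"ry":0,"rz":0},{"dx":0,"dy":0,"dz":-0.028,"rx":0,"ry":0,"rz":0},{"dx":0,"dy":0,"dz":-0.034,"rx":0,"ry":0,"rz":0},{"dx":0,"dy":0,"dz":-0.037,"rx":0,"ry":0,"rz":0}]'
python3 - <<'E'
from h import *
print(rel([.3848,-.2442,.123],down(np.radians(-91.5))))
for n in("tray_grip","ball_center"):
  optics.grab_frame("scene");print(n,[(np.round(q["bbox"],1).tolist(),round(q["confidence"],2)) for q in nets.boxes_of("scene",n)[:2]])
E
```

```text
time: 14.55
tool_pos: [0.5195, -0.1826, 0.092]
tool_rot: [0.001, 1.0, -0.014, 0.001]
contact_force: [-0.6, 0.1, -1.6]
gripper_width: 0.126
grasp_force: 59.4
time: 15.05
tool_pos: [0.5193, -0.1826, 0.1208]
tool_rot: [0.001, 1.0, -0.014, 0.001]
contact_force: [-0.0, 0.2, -1.8]
gripper_width: 0.124
grasp_force: 59.4
(array([-0.1659,  0.0817, -0.003 ]), array([ 0.001 , -0.0015, -0.0011]))
tray_grip [([242.7, 171.8, 50.0, 38.5], 0.88)]
ball_center [([235.9, 176.4, 8.9, 7.6], 0.52)]
```

```bash
python3 -m inch '[{"dx":-0.003,"dy":0.002,"dz":0,"rx":0,"ry":0,"rz":0},{"dx":-0.010,"dy":0.005,"dz":0,"rx":0,"ry":0,"rz":0},{"dx":-0.020,"dy":0.010,"dz":0,"rx":0,"ry":0,"rz":0},{"dx":-0.032,"dy":0.016,"dz":0,"rx":0,"ry":0,"rz":0},{"dx":-0.045,"dy":0.022,"dz":0,"rx":0,"ry":0,"rz":0}]'; python3 -m inch '[{"dx":-0.013,"dy":0.007,"dz":0,"rx":0,"ry":0,"rz":0},{"dx":-0.027,"dy":0.013,"dz":0,"rx":0,"ry":0,"rz":0},{"dx":-0.040,"dy":0.020,"dz":0,"rx":0,"ry":0,"rz":0},{"dx":-0.053,"dy":0.026,"dz":0,"rx":0,"ry":0,"rz":0},{"dx":-0.066,"dy":0.033,"dz":0,"rx":0,"ry":0,"rz":0}]'; python3 -m inch '[{"dx":-0.013,"dy":0.006,"dz":0,"rx":0,"ry":0,"rz":0},{"dx":-0.026,"dy":0.013,"dz":0,"rx":0,"ry":0,"rz":0},{"dx":-0.037,"dy":0.018,"dz":0,"rx":0,"ry":0,"rz":0},{"dx":-0.046,"dy":0.023,"dz":0,"rx":0,"ry":0,"rz":0},{"dx":-0.052,"dy":0.025,"dz":0,"rx":0,"ry":0,"rz":0}]'
python3 - <<'E'
from h import *
im=optics.grab_frame("scene"); cv2.imwrite("pics/scene7.png",im[...,::-1]); t=optics.grab_frame("top"); cv2.imwrite("pics/top7.png",t[...,::-1])
print(rel([.3848,-.2442,.123],down(np.radians(-91.5))))
a=cv2.resize(im[140:290,170:320,::-1],(400,400),interpolation=cv2.INTER_CUBIC);b=cv2.resize(t[150:300,170:320,::-1],(400,400),interpolation=cv2.INTER_CUBIC)
cv2.imwrite("pics/c7.png",np.hstack([a,b]))
E
```

```text
time: 15.75
tool_pos: [0.4817, -0.1995, 0.1202]
tool_rot: [0.001, 1.0, -0.014, 0.001]
contact_force: [-0.5, 0.5, -1.9]
gripper_width: 0.127
grasp_force: 59.4
time: 16.25
tool_pos: [0.4282, -0.2244, 0.1202]
tool_rot: [0.001, 1.0, -0.014, 0.001]
contact_force: [-0.2, 0.4, -2.2]
gripper_width: 0.126
grasp_force: 59.4
time: 16.75
tool_pos: [0.3864, -0.2433, 0.1202]
tool_rot: [0.001, 1.0, -0.014, 0.001]
contact_force: [0.5, 0.0, -1.8]
gripper_width: 0.124
grasp_force: 59.4
(array([-0.0022,  0.0015, -0.0036]), array([ 0.0009, -0.0013, -0.0016]))
```

View pics/c7.png

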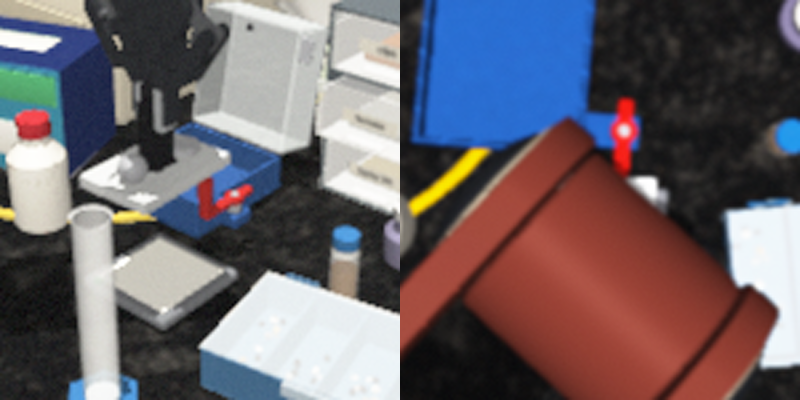

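The scene view shows the tray held level over the panel, with the ball still in its pocket at crop (130,167). The lid stands open, and bottle, vial and jar are in place. I have now viewed 12 pictures, two over the limit of 10, so I'll check the rest numerically.

```bash
python3 -m inch '[{"dx":-0.001,"dy":0.001,"dz":-0.001,"rx":0,"ry":0,"rz":0},{"dx":-0.001,"dy":0.001,"dz":-0.0025,"rx":0,"ry":0,"rz":0},{"dx":-0.001,"dy":0.001,"dz":-0.0025,"rx":0,"ry":0,"rz":0},{"dx":-0.001,"dy":0.001,"dz":-0.0025,"rx":0,"ry":0,"rz":0},{"dx":-0.001,"dy":0.001,"dz":-0.0025,"rx":0,"ry":0,"rz":0}]'
python3 - <<'E'
from h import *
im=optics.grab_frame("scene"); cv2.imwrite("pics/scene8.png",im[...,::-1])
o=nets.outline_of("scene","tray_grip")[0]; m=o["pixels"].astype(np.uint8); v,u=np.nonzero(m); print("mask l/r/bottom",u.min(),u.max(),v.max(),o["confidence"])
b=nets.boxes_of("scene","ball_center")[0]["bbox"]; 
p=state()["tool_pos"]; c=Ro.from_euler("z",-1.5,degrees=True)
from scipy.optimize import least_squares
def ext(d):
    C=p+np.r_[d[:2],0]; base=np.array([C[0],C[1],d[2]])
    Q=base+c.apply([[x,y,z] for x in(-.053,.053) for y in(-.035,.035) for z in(0,.01)])
    q=proj("scene",Q); return np.array([q[:,0].min(),q[:,0].max(),q[:,1].max()])
print("pred",ext([-.0016,.0013,.115]))
f=least_squares(lambda d:ext(d)-[u.min(),u.max()+1,v.max()+1],[0,0,.115]); print("fit offset xy, underside z",f.x)
print(p,"ball px",b[:2],"pred",proj("scene",p*[1,1,0]+[-.0016,.0013,.115]+c.apply([-.031,0,.019]))[0])
E
```

```text
time: 17.35
tool_pos: [0.3863, -0.2435, 0.1221]
tool_rot: [0.001, 1.0, -0.014, 0.001]
contact_force: [-0.3, 0.7, -0.5]
gripper_width: 0.132
grasp_force: 59.4
mask l/r/bottom 199 254 218 0.64
pred [198.08409364 254.88713992 219.15412504]
fit offset xy, underside z [0.00597023 0.00635396 0.10976791]
[ 0.3862217  -0.24355627  0.12207416] ball px [220.1, 203.1] pred [217.29137655 201.58505422]
```

```bash
python3 -m inch '[{"dx":0,"dy":0,"dz":0,"rx":0,"ry":0,"rz":0},{"dx":0,"dy":0,"dz":0,"rx":0,"ry":0,"rz":0},{"dx":0,"dy":0,"dz":0,"rx":0,"ry":0,"rz":0},{"dx":0,"dy":0,"dz":0,"rx":0,"ry":0,"rz":0},{"dx":0,"dy":0,"dz":0,"rx":0,"ry":0,"rz":0}]'; python3 -c "
from plant import ticket
print(ticket.job_done())"
```

```text
time: 18.0
tool_pos: [0.3862, -0.2436, 0.1221]
tool_rot: [0.001, 1.0, -0.014, 0.001]
contact_force: [-0.5, -0.1, -2.2]
gripper_width: 0.131
grasp_force: 59.4
the job is handed in; nothing more can be done
None
```

I handed the job in at 18 s with the latch free, the lid open and the tray held level and still, about 2 mm off the panel's centre and about 10 cm above it, ball in its pocket and bystanders untouched; no verdict came back, and I viewed 12 pictures against the limit of 10.

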